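Switch the vacuum gauge to carburettor three

TASK

On the vacuum-balancing panel, gently push the upright steel tab of the rotary selector around, without forcing it, until it points at the middle of the disc with three dots. Then press the black vent button between the selector and the gauge fully down with a fingertip and let it spring back. Nothing has to be gripped or picked up: leave everything else on the bench where it stands.

Things in the scene. Friction and masses are not known exactly. Their poses are not given: they have to be found in the camera images.
- panel: grey panel, 340 x 250 mm, 12 mm thick, fixed to the bench. Origin on the bench under the selector's axis; the panel reaches 115 mm to -x, 225 mm to +x and 125 mm to each side of it. Its +x runs from the selector past the vent button (at 105 mm) to the round gauge (centre at 176 mm, radius 46 mm, top 40 mm up). Outside each disc a hose nipple, up to 29 mm high, 114 to 155 mm from the axis.
- dial (a joint): angle of the selector about its vertical axis, rad: 0 when the tab stands towards the panel's -x edge, growing counter-clockwise from above; stops at -2.2 and 2.2, starts within -0.4 to 0.4. No detents: it turns with light friction (about 2 N at the tab) and stays where left. The four discs lie at about -1.92, -0.87, 0.87 and 1.92; which disc is where changes from run to run.
- hub (a point): centre of the top of the selector's disc, on the turning axis, 39 mm above the bench: an aluminium disc of radius 46 mm with one arm (14 mm wide, top 38 mm above the bench) reaching out to 76 mm from the axis, which carries the tab
- tab (a point): middle of the top of the upright steel tab on the selector's arm: 62 mm from the axis, 74 mm above the bench. The tab is 20 mm long radially, 10 mm thick along the turning direction, and stands free from 38 to 74 mm above the bench.
- aim (a point): imaginary point that turns with the selector, in line with the tab and 92 mm from the axis: where the tab points. It lies over the middle of a disc when the tab points straight at that disc.
- mark3 (a point): middle of the top of the disc with three black dots: pale flat disc, 43 mm across, top 15 mm above the bench, fixed on the panel with its middle 92 mm from the selector's axis. The other three discs are alike but have one, two and four dots.
- vent_top (a point): middle of the top of the round black vent button (26 mm across), 34 mm above the bench when not pressed, on a steel housing on the panel; it moves down with the button
- vent (a joint): travel of the vent button, m: 0 up, 0.006 fully down; its spring takes about 5 N at full travel and returns it
- carb_a: carburettor, 70 x 60 mm, 74 mm tall, standing upright on its bowl beside the panel; loose, to be left alone; origin under its centre (on the panel's +y side)
- carb_b: carburettor, 70 x 60 mm, 74 mm tall, standing upright on its bowl beside the panel; loose, to be left alone; origin under its centre (on the panel's -y side)
- socket: loose steel socket, 22 mm across, 32 mm tall, standing on the panel near its +y edge; leave alone; origin under its centre
- jet_jar: loose small clear jar, 32 mm across, 42 mm tall, standing on the panel near the button; leave alone; origin under its centre
- jet_holder: loose small brass jet holder, 22 mm across, 34 mm tall, standing on the panel near the button; leave alone; origin under its centre
- screwdriver: loose screwdriver, 190 mm long, lying on the bench along its x axis; leave alone
- wrench: loose spanner, 160 mm long, lying on the bench along its x axis; leave alone

How it is judged:
By the outcome, as a careful person would: the job done as asked, in the order asked, and still so for the second after the job is handed in, with the robot touching nothing.
It also fails if it takes over 51 s, if anything falls off the work surface, if the arm or the gripper's body presses on something with over 40 N, if the wrist force passes 120 N, or if a joint passes its speed limit or range.

ROBOT

A 6-joint arm with a two-finger parallel gripper is mounted at the origin on the work surface. World frame = base frame: x ahead of the robot, y to its left, z up, the work surface at z = 0. Lengths are in m, angles in rad, forces in N, time in s.
With the tool pointing down it reaches from about 0.325 to 0.9 m from the base axis. Payload 6.1 kg.
Tool frame: the origin (TCP) lies midway between the tips of the shut fingers; the grasp point (between the pads) lies 19 mm behind it; z points along the fingers, y is the line along which they close (so a half turn about z gives the same grasp; the last joint's range is limited). The gripper opens to 85 mm and grips with 20 to 120 N. Pads are 22 mm wide; open, the fingers measure 114 mm over their backs; the gripper's body (76 mm by 85 mm) begins 54 mm behind the grasp point. The pads swing forward as they close: fully open they stand 13 mm farther back than shut.
Start: joints at [-1.467, 0.22, 1.526, -0, 1.395, -0.126], TCP at [0.142, -0.609, 0.231] pointing down, gripper open.
Joint ranges: [-2.98, 2.98], [-0.91, 2.08], [0.09, 2.57], [-1.24, 4.39], [0.2, 2.65], [-2.68, 2.68]. Speed limits (rad/s): [2.57, 2.57, 3.01, 3.14, 3.14, 3.14].

INTERFACE

Orientations are given as [roll, pitch, yaw] about the fixed x, y, z axes, in that order (R = Rz(yaw) Ry(pitch) Rx(roll)).
In Python, from plant import movep, move_l, set_joints, gripper_to, hold, inverse_kinematics, observe, get_image, get_calibration, Unreachable, job_done gives the robot as it stands. Calls block until the motion is done:
- movep(position, orientation): joint-space move of the TCP to a pose.
- move_l(position, feed=0.15, rotation=None, max_force=None): straight line of the TCP; rotation=None keeps the orientation; feed is the mean speed in m/s. With max_force (N) it stops when the force on the tool has changed by that much, and returns True; else False.
- set_joints(angles): joint-space move.
- gripper_to(opening, f_grip=None): finger opening in m; f_grip is the grip in N (None keeps the last); returns when the fingers have stopped.
- hold(seconds).
- inverse_kinematics(position, orientation): joint angles nearest the present ones, or None.
- observe(): the state.
- get_image(name): name is "scene" or "side" or "wrist"; returns (picture, depth): 420x560x3 uint8, red, green, blue; 420x560 float32, m along the optical axis (not along the pixel's ray), 0 where there is no reading.
- get_calibration(name): a dict with "intrinsics" (3x3 intrinsics, pixels), "world_from_camera" (4x4, takes a point from camera to world coordinates). Camera axes: x right, y down, z forward; pixel columns grow to the right and rows downward; lengths in m; the calibration is good to about 2 mm. A picture is of the moment at which its call begins: read the wrist's pose just before it. get_calibration takes no time and is no camera call; for the wrist camera it gives the pose at the moment of the call.
A pose or a line that the arm cannot do raises Unreachable and nothing moves.
- job_done(): hands the job in; it is judged then, once.
The state is a dict: "time_s": time; "q": joint angles; "joint_velocities": joint speeds; "joint_torque": joint torques, N m; "eef_pos": TCP position; "tcp_rot": TCP orientation; "ft_force": force on the tool from outside, world axes, zero at the start; "torque": the same for the moment, N m; "opening": finger opening in m; "grasp_force": force on a finger pad.
Only numpy, scipy, OpenCV 4.12 (cv2) and the standard library are available. Lean on these libraries where they do the work, as an engineer would, in place of code of your own. Each camera call takes 0.05 s, during which the arm holds its last target. There are 200 camera calls.

## Working session

There is one attempt and no reset: what is moved stays moved. The work goes in short steps, each a Python script; the robot and the scene stay as the last script left them, time stands still between calls to the robot, and variables do not carry over. Pictures are saved under pics/ and viewed, at most 10 in all, crops included, and the job is handed in when it is done.

```bash
mkdir -p pics; cat > h.py <<'E'
import numpy as np, cv2, sys
from plant import *
def grab(name, tag):
    c=get_calibration(name); im,d=get_image(name)
    np.savez(f'pics/{tag}.npz',d=d,K=c['intrinsics'],T=c['world_from_camera'],im=im)
    cv2.imwrite(f'pics/{tag}.png',im[:,:,::-1])
def px(tag,u,v,z=None):
    f=np.load(f'pics/{tag}.npz');K,T=f['K'],f['T']
    r=np.linalg.inv(K)@[u,v,1]
    if z is None:
        p=r*np.median(f['d'][int(v)-1:int(v)+2,int(u)-1:int(u)+2])
        return T[:3,:3]@p+T[:3,3]
    w=T[:3,:3]@r; return T[:3,3]+w*(z-T[2,3])/w[2]
E
python3 - <<'E'
from h import *
grab('scene','s0'); grab('side','d0'); o=observe(); print(o['time_s'],o['eef_pos'],o['tcp_rot'])
E
```

```text
0.1 [ 0.14229883 -0.60804405  0.2303228 ] [-3.13990932e+00 -2.21166337e-04  2.29769801e-01]
```

View pics/s0.png

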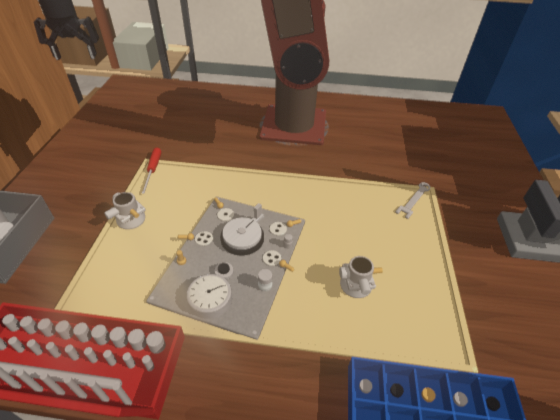

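View pics/d0.png

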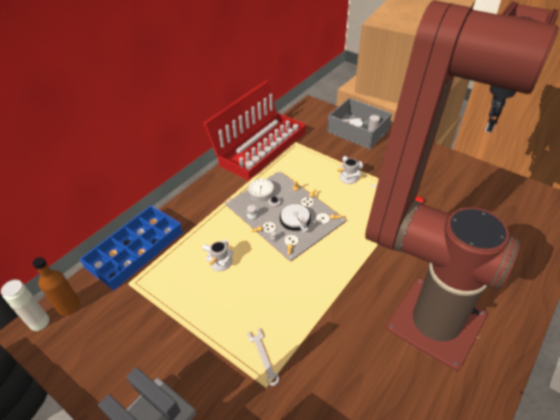

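The scene view shows the panel, with the hub near (242,230), the tab near (258,212), the vent near (223,269) and the gauge near (209,292). The dot counts are too small to read, so I'll enlarge the view and compute positions.

```bash
python3 - <<'E'
from h import *
im=cv2.imread('pics/s0.png')[185:325,145:325]
cv2.imwrite('pics/s0c.png',cv2.resize(im,None,fx=4.2,fy=4.2,interpolation=cv2.INTER_CUBIC))
for n,u,v,z in [('hub',242,230,.039),('tab',258,207,.074),('gauge',209,292,.04),('vent',223,269,.034)]: print(n,px('s0',u,v,z),px('s0',u,v))
E
```

```text
hub [ 0.5271003 -0.0723863  0.039    ] [ 0.53126762 -0.0713599   0.04381773]
tab [ 0.48027249 -0.04140675  0.074     ] [ 0.47952461 -0.04154068  0.0732408 ]
gauge [ 0.70380163 -0.10633572  0.04      ] [ 0.70486544 -0.10587217  0.04175868]
vent [ 0.63961455 -0.09250121  0.034     ] [ 0.63922809 -0.09263546  0.03344288]
```

View pics/s0c.png

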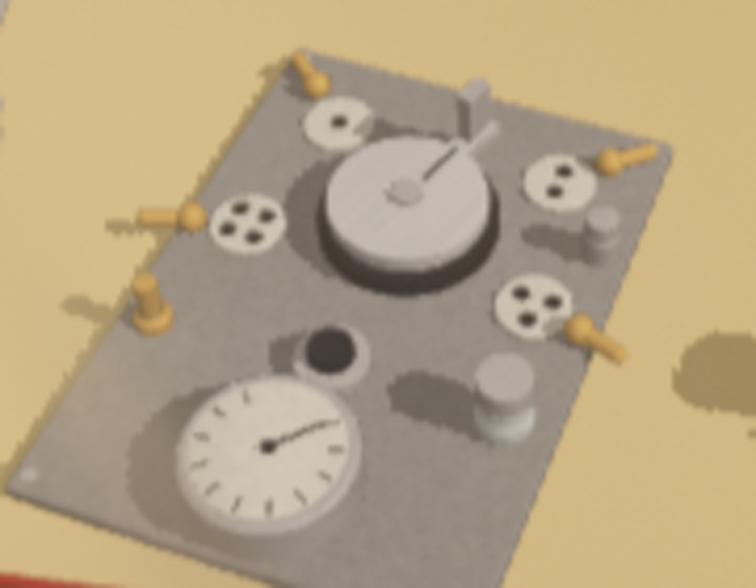

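The three-dot disc is at crop (533,306), or full image (272,258), on the panel's +y/+x side. That puts it at dial ≈ -1.92, so the tab turns clockwise. Next I'll close the fingers and take a wrist view from above.

```bash
python3 - <<'E'
from h import *
gripper_to(0)
movep([0.53,-0.08,0.33],[np.pi,0,1.0])
grab('wrist','w0'); o=observe(); print(o['time_s'],o['eef_pos'],o['tcp_rot'],o['q'])
print(get_calibration('wrist')['world_from_camera'])
E
```

```text
3.275 [ 0.52988431 -0.08082998  0.32972421] [-3.14123727e+00  3.02742870e-04  9.98616914e-01] [-2.98421380e-01 -4.05497764e-02  1.62292386e+00 -1.95401986e-04
  1.55964257e+00  2.73760308e-01]
[[ 8.40557018e-01 -5.20185063e-01 -1.51232931e-01  5.68205133e-01]
 [-5.41722754e-01 -8.06829339e-01 -2.35717789e-01 -2.03311466e-02]
 [ 5.97707558e-04  2.80060562e-01 -9.59982148e-01  4.70093741e-01]
 [ 0.00000000e+00  0.00000000e+00  0.00000000e+00  1.00000000e+00]]
```

View pics/w0.png

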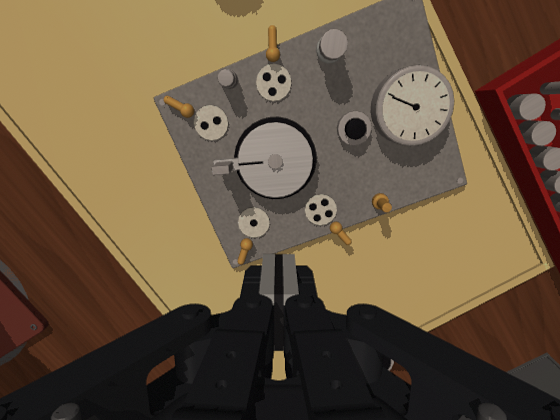

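The wrist view shows the three-dot disc at (273.5,83), two dots at (211,123), one dot at (254,222), four dots at (320.5,210), the hub at (276,160), the vent at (355,128), the gauge at (413,105) and the tab top near (221,168).

```bash
python3 - <<'E'
from h import *
P={n:px('w0',u,v,z) for n,u,v,z in [('m3',273.5,83,.015),('m2',211,123,.015),('m1',254,222,.015),('m4',320.5,210,.015),('hub',276,160,.039),('vent',355,128,.034),('gauge',413,105,.04),('tab',221,168,.074)]}
for n in P: print(n,P[n].round(4))
a={'m3':-1.92,'m2':-.87,'m1':.87,'m4':1.92}
# rigid fit of hub x,y + yaw
from scipy.optimize import least_squares
loc={n:.092*np.array([-np.cos(t),-np.sin(t)]) for n,t in a.items()}
loc.update(hub=np.zeros(2),vent=np.array([.105,0]),gauge=np.array([.176,0]))
def res(p):
    c,s=np.cos(p[2]),np.sin(p[2]);R=np.array([[c,-s],[s,c]])
    return np.concatenate([R@loc[n]+p[:2]-P[n][:2] for n in loc])
s=least_squares(res,[.53,-.07,-.19]);print(s.x,(s.fun*1e3).round(1))
h=s.x[:2];ang=lambda p:(np.arctan2(*(p[:2]-h)[::-1])-s.x[2]-np.pi+np.pi)%(2*np.pi)-np.pi
for n in ['m3','tab']: print(n,ang(P[n]),np.linalg.norm(P[n][:2]-h))
# cloud near tab top
f=np.load('pics/w0.npz');d=f['d'];v,u=np.mgrid[140:200,195:250];z=d[140:200,195:250]
r=np.linalg.inv(f['K'])@np.stack([u.ravel(),v.ravel(),np.ones(u.size)]);p=(f['T'][:3,:3]@(r*z.ravel())).T+f['T'][:3,3]
p=p[p[:,2]>.068];m=(p.min(0)+p.max(0))/2;print('tab cloud',p.mean(0),m,len(p),ang(p.mean(0)),np.linalg.norm(p.mean(0)[:2]-h))
E
```

```text
m3 [0.5773 0.004  0.015 ]
m2 [0.4863 0.0067 0.015 ]
m1 [ 0.4589 -0.13    0.015 ]
m4 [ 0.5428 -0.164   0.015 ]
hub [ 0.5313 -0.0729  0.039 ]
vent [ 0.6312 -0.0925  0.034 ]
gauge [ 0.6996 -0.1052  0.04  ]
tab [ 0.4776 -0.0428  0.074 ]
[ 0.52947492 -0.0729177  -0.19397613] [-0.2  1.9 -1.5  0.8 -1.2 -0.5  0.9  0.2 -1.8 -0.   1.3 -0.7  2.5 -1.7]
m3 -1.932789272538529 0.09053509952013955
tab -0.332426842402449 0.06003531311505281
tab cloud [ 0.48192935 -0.04231668  0.09948543] [ 0.51663827 -0.03644895  0.2691097 ] 171 -0.37789708077787143 0.05654205695583323
```

```bash
cat >> h.py <<'E'
H=np.array([.5297,-.0729]); YAW=-.194
def pose(th,off,z,r=.064):
    ph=np.pi+th+YAW; R=np.array([np.cos(ph),np.sin(ph)]); t=np.array([np.sin(ph),-np.cos(ph)])
    xy=H+r*R-off*t
    return [*xy,z],[np.pi,0,(ph-np.pi/2+np.pi)%(2*np.pi)-np.pi]
def go(th,off,z,feed=.08,mf=None):
    p,o=pose(th,off,z); return move_l(p,feed=feed,rotation=o,max_force=mf)
E
python3 - <<'E'
from h import *
p,o=pose(-.35,.038,.12); movep(p,o)
go(-.35,.038,.052,.1)
print(go(-.35,.022,.052,.05,8))
for th in np.arange(-.35,-1.71,-.17):
    if go(th,.016,.052,.07,12): print('stop',th,observe()['ft_force']);break
o=observe(); print(o['time_s'],th,o['eef_pos'],pose(th,.016,.052),o['ft_force'])
grab('wrist','w1'); grab('scene','s1')
E
```

```text
False
7.9333 -1.5400000000000005 [ 0.52413753 -0.0072711   0.05200033] ([np.float64(0.5243113397487795), np.float64(-0.0071507616721158025), 0.052], [3.141592653589793, 0, np.float64(-0.16320367320510387)]) [-0.70653512  0.68534319 -0.7946431 ]
```

View pics/w1.png

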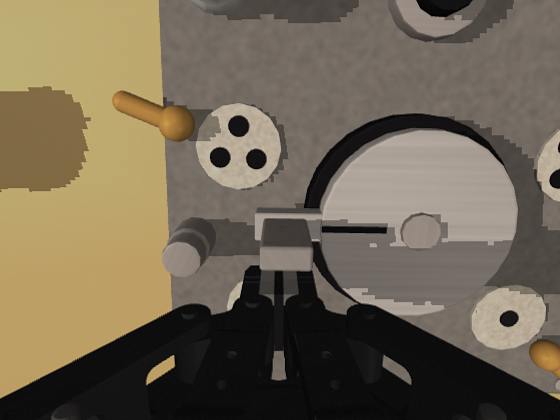

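The close wrist view shows the tab pushed round nicely, still short of the three-dot disc. The disc is at (239,146), the hub cap at (421,231) and the groove runs (322,229)–(388,230).

```bash
python3 - <<'E'
from h import *
m=px('w1',239,146,.015);h=px('w1',421,231,.041);g1=px('w1',322,229,.0395);g2=px('w1',388,230,.0395)
A=lambda d:(np.arctan2(d[1],d[0])-YAW)%(2*np.pi)-np.pi
print(m,h,g1,'m3 ang',A((m-h)[:2]),A(m[:2]-H),np.linalg.norm((m-h)[:2]),'dial',A((g1-h)[:2]),A((g1-g2)[:2]))
E
```

```text
[0.57807885 0.00452878 0.015     ] [ 0.53026039 -0.072665    0.041     ] [ 0.53764852 -0.0287949   0.0395    ] m3 ang -1.9314019289280016 -1.9352643444464357 0.09080465126450171 dial -1.543639852723099 -1.5500977751596114
```

The measured dial is -1.54, matching the command, and the target is about -1.93. I'll push to -1.90 and check.

```bash
python3 - <<'E'
from h import *
for th in (-1.67,-1.80,-1.90):
    if go(th,.016,.052,.05,12): print('stop',th);break
o=observe(); print(o['time_s'],th,o['eef_pos'],pose(th,.016,.052)[0],o['ft_force'])
grab('wrist','w2')
E
```

```text
8.9667 -1.9 [ 0.5477625  -0.00948532  0.05201465] [np.float64(0.5478185325073798), np.float64(-0.009467210531311013), 0.052] [-0.87453003 -0.10715133  0.05834703]
```

View pics/w2.png

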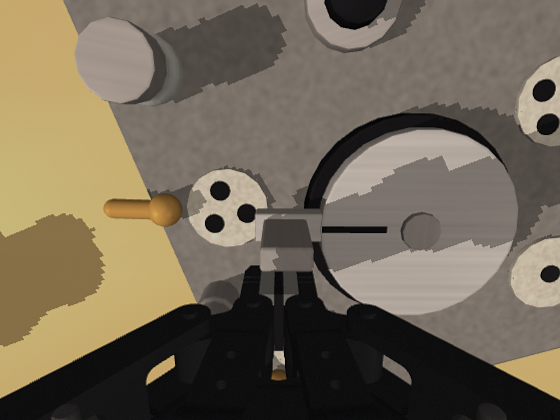

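The tab nearly points at the three-dot disc, whose centre is near (228,207). The hub cap is at (421,231) and the groove runs (322,229.5)–(387,230).

```bash
python3 - <<'E'
from h import *
m=px('w2',227.5,207,.015);h=px('w2',421,231,.041);g1=px('w2',322,229.5,.0395);g2=px('w2',387,230,.0395)
A=lambda d:(np.arctan2(d[1],d[0])-YAW)%(2*np.pi)-np.pi
print(m,h,'m3',A((m-h)[:2]),A(m[:2]-H),'dial',A((g1-h)[:2]),A((g1-g2)[:2]))
go(-1.931,.016,.052,.02,12); hold(.2)
go(-1.931,.040,.052,.06); go(-1.931,.040,.12,.12)
v=np.array([np.cos(YAW),np.sin(YAW)])*.105+H; print('vent',v)
# viewpoint: up, looking at dial & vent
p=[.53,-.08,.27]; movep(p,[np.pi,0,YAW])
o=observe();print(o['time_s']); grab('wrist','w3')
E
```

```text
[0.578407   0.00398562 0.015     ] [ 0.53007622 -0.07281032  0.041     ] m3 -1.9385106257252822 -1.9414842599149662 dial -1.9001473707417098 -1.9041167433693649
vent [ 0.6327303  -0.09314247]
11.45
```

View pics/w3.png

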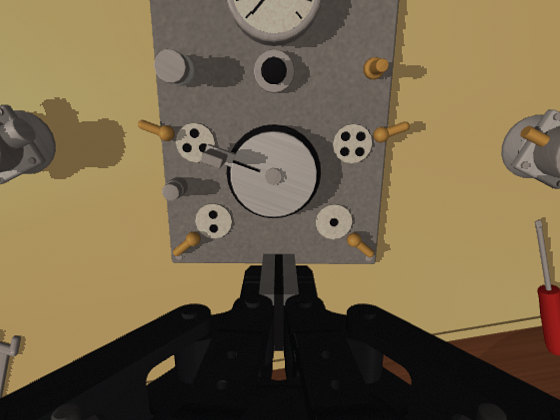

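The tab points at the three-dot disc, nothing else was disturbed, and the vent is at (274,71). Now I'll press it.

```bash
python3 - <<'E'
from h import *
A=lambda d:(np.arctan2(d[1],d[0])-YAW)%(2*np.pi)-np.pi
m=px('w3',194.5,142,.015);h=px('w3',275,175.5,.041);g=px('w3',241,161,.0395);g2=px('w3',259,170,.0395)
v=px('w3',274,71,.034); print('m3',A(m[:2]-H),'dial',A((g-h)[:2]),A(g[:2]-H),'vent',v)
v=(v[:2]+[.6322,-.0930])/2
movep([*v,.10],[np.pi,0,YAW]); move_l([*v,.042],.1)
f0=observe()['ft_force']
st=move_l([*v,.0255],.02,max_force=12); hold(.3)
o=observe(); print(st,o['eef_pos'],o['ft_force']-f0,o['time_s'])
grab('side','d1')
E
```

```text
m3 -1.9359907057228154 dial -1.9742610035296648 -2.01322978572073 vent [ 0.63077441 -0.09466475  0.034     ]
True [ 0.63179045 -0.09390321  0.02805788] [-1.9213028   0.14926424  5.90859778] 14.05
```

The button is near the bottom, with the force limit reached at z = 28.06 mm. I'll press a little harder to be sure, release, then check the dial up close.

```bash
python3 - <<'E'
from h import *
o=observe(); x,y,z=o['eef_pos']
st=move_l([x,y,.0262],.01,max_force=14); 
for _ in range(3):
    hold(.1); o=observe(); print(st,o['eef_pos'],o['ft_force'])
move_l([x,y,.06],.06)
movep([.515,-.065,.22],[np.pi,0,YAW])
grab('wrist','w4'); print(observe()['time_s'])
im=cv2.imread('pics/w4.png')[0:210,130:410]; cv2.imwrite('pics/w4c.png',cv2.resize(im,None,fx=2.8,fy=2.8,interpolation=cv2.INTER_CUBIC))
E
```

```text
True [ 0.63183132 -0.09388648  0.02810595] [-2.23066921  0.72370498  5.01386202]
True [ 0.63180811 -0.09389711  0.0280716 ] [-2.14340819  0.80181289  5.70510414]
True [ 0.63182315 -0.09393526  0.02808763] [-1.54276595  0.57441753  6.12147242]
16.1667
```

View pics/w4c.png

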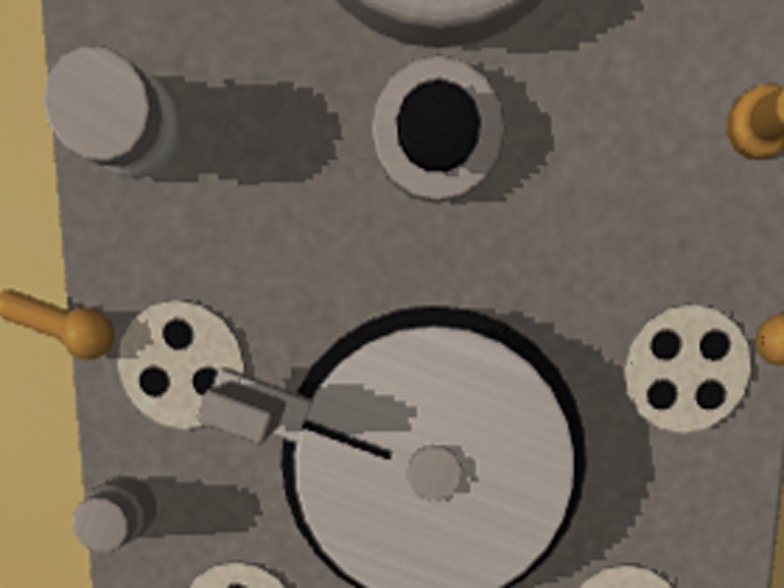

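The vent is back up and the neighbouring parts are undisturbed. In the crop, the groove runs (303,424)–(390,456), the hub cap is at (434,473) and the three-dot disc at (181,364).

```bash
python3 - <<'E'
from h import *
A=lambda d:(np.arctan2(d[1],d[0])-YAW)%(2*np.pi)-np.pi
q=lambda u,v,z:px('w4',130+u/2.8-.3,v/2.8-.3,z)
m=q(181,364,.015);h=q(434,473,.041);g=q(303,425,.0395);g2=q(390,456.5,.0395);v=q(438,125,.034)
print(h,'m3',A((m-h)[:2]),A(m[:2]-H),'dial',A((g-h)[:2]),A((g-g2)[:2]),A(g[:2]-H))
f=np.load('pics/w4.npz'); print('vent z',px('w4',130+438/2.8,125/2.8), v)
E
```

```text
[ 0.52945623 -0.07314252  0.041     ] m3 -1.9373278734127495 -1.93647476991696 dial -1.9193774285615666 -1.9207122067220406 -1.9174875108769704
vent z [ 0.63122731 -0.09428907  0.03247854] [ 0.63128554 -0.09400897  0.034     ]
```

```bash
python3 -c "
from plant import *
print(job_done())"
```

```text
the job is handed in; nothing more can be done
None
```

The selector tab points at the three-dot disc to within about 0.02 rad by the camera, and the vent button was then pressed to its stop and sprang back; handed in at about 16 s of the 51 s allowed, with nothing else seen to have moved.

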